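# Clamp and press a cap with the two guarded levers

### The job

A bottle cap waits in the nest of the small guarded press. Reach down through the guard windows with the fingertips and, without touching the guard, first press the lever with the straight cross-bar fully down, so that it stays down and clamps the cap; then press the lever with the round pad fully down, hold it down for two seconds and let it come all the way up again, leaving the cross-bar lever down. Leave the loose things beside the press where they are.

Things in the scene. Friction and masses are not known exactly. Their poses are not given: they have to be found in the camera images.
- press: Fixed press with its guard, deck 290 (y) x 160 mm (x). Origin at table height under the middle between the windows; x to its back, y left, z up. Guard: grey steel panel 286 mm (y) x 132 x 4 mm, sloping 15 degrees, low at the front (86 mm over the table), high at the back (120 mm), on posts with clear plates all round. Not to be touched. Place and yaw vary.
- press_head (a point): Top of the green press head behind the guard, 114 mm above the table; head and column span 94 to 180 mm behind the origin of the press and 25 mm either side; the black cap stands in the nest under it. Part of the press, not to be touched.
- window_left (a point): Centre of the left (+y of the press) of two rectangular windows in the panel, 96 mm wide (y), 84 mm long up the slope, 44 mm of panel between them; 103 mm above the table, mid-thickness of the panel. Its axes are those of the press (not sloped). The windows are the way in to the levers.
- window_right (a point): Centre of the right (-y) window, otherwise the same.
- clamp_lever (a joint): Angle of the lever with the straight black cross-bar, rad: 0 fully up, 0.36 fully down on its stop; starts at 0 to 0.04. Stiff hinge: about 5 to 6 N straight down on the bar moves it, and it stays where it is left.
- clamp_lever_top (a point): Middle of the top face of the cross-bar (60 mm along y of the press, 20 mm along x, 12 high), on the front end of a lever hinged 64 mm behind it. Moves with the lever: fully up 95 mm above the table, 8 mm under the centre of its window; fully down 24 mm lower. It is under the left or the right window (varies), within 6 mm of its centre in the plan.
- ram_lever (a joint): Angle of the lever with the round black pad, rad: 0 fully up, 0.36 fully down on its stop. A spring lifts it back up when let go; 3 N on the pad begins to move it, about 8 N holds it fully down.
- ram_lever_top (a point): Centre of the upper face of the round pad (32 mm across, 12 mm thick), on the front end of the other lever, which has the same size, height and travel as the cross-bar lever and lies under the other window.
- gauge: Bystander: loose grey steel gauge block 30 x 60 x 42 mm with a round knob, left of the press. Origin under its centre.
- cap_a: Bystander: loose black bottle cap, 37 mm across, 32 mm high, right of the press. Origin under its centre.
- cap_b: Bystander: loose black bottle cap, 37 mm across, 33 mm high, behind the press on its right. Origin under its centre.
- glue_tin: Bystander: loose tin 69 mm across, 76 mm high, behind the press on its left. Origin under its centre.

How it is judged:
On the way, in this order (a step that is already met when the one before it is completed fails the run):
1. the cross-bar lever is pressed fully down (0.30 rad or more) while the round-pad lever is still up (value of joint clamp_lever above 0.3 rad and value of joint ram_lever below 0.06 rad), for 0.2 s.
2. with the cross-bar lever down, the round-pad lever is held fully down (0.31 rad or more) (value of joint ram_lever above 0.31 rad and value of joint clamp_lever above 0.3 rad), for 1.7 s.
At the end, for the whole second after the job is handed in: The cross-bar lever is down (0.30 rad or more), the round-pad lever has come back up (under 0.03 rad) (value of joint clamp_lever above 0.3 rad and value of joint ram_lever below 0.03 rad); the robot touches nothing.
It fails at once if the robot touches the guard or another part of the press frame (contact force between press and the fingers above 0.5 N or contact force between press and the arm above 0.5 N).
It fails at once if the round-pad lever is pressed before the cross-bar lever is down (value of joint ram_lever above 0.1 rad and value of joint clamp_lever below 0.29 rad).
It fails at once if a loose thing beside the press is moved by more than 15 mm (distance of any of gauge, cap_a, cap_b, glue_tin from where it was at the start of the episode above 0.015 m).
It also fails if it takes over 45 s, if anything falls off the work surface, if the arm or the gripper's body presses on something with over 40 N, if the wrist force passes 120 N, or if a joint passes its speed limit or range.

### The arm

A 7-joint arm with a two-finger parallel gripper is mounted at the origin on a cart in front of the work surface, level with it; the furniture and walls round the work are solid. World frame = base frame: x ahead of the robot, y to its left, z up, the work surface at z = 0. Lengths are in m, angles in rad, forces in N, time in s.
With the tool pointing down it reaches from about 0.425 to 1.025 m from the base axis. Payload 9.4 kg.
Tool frame: the origin (TCP) lies midway between the tips of the shut fingers; the grasp point (between the pads) lies bot.hold_point_z behind it (bot.hold_point_z is the distance from the TCP to the grasp point, in m); z points along the fingers, x is the direction in which the jaws open and shut, and the axes are right-handed (so a half turn about z gives the same grasp; the last joint's range is limited). The gripper opens to 85 mm and grips with 20 to 120 N. Pads are 22 mm wide; open, the fingers measure 114 mm over their backs; the gripper's body (76 mm by 85 mm) begins 54 mm behind the grasp point. The pads swing forward as they close: fully open they stand 13 mm farther back than shut.
Start: joints at [-1.183, 0.599, -0.003, 1.599, 0.002, 0.943, -0.08], TCP at [0.325, 0.648, 0.231] pointing down, gripper open.
Joint ranges: [-2.57, 2.57], [-0.35, 1.97], [-1.29, 1.29], [0.11, 2.56], [-1.05, 4.19], [0.11, 1.86], [-2.63, 2.63]. Speed limits (rad/s): [2.22, 2.22, 3.01, 3.01, 3.14, 3.14, 3.14].

### API

Orientations are given as a 3x3 rotation matrix whose columns are the frame's x, y, z axes.
In Python, from station import bot, viewer, spotter gives the robot as it stands. The module is installed in compiled form; this text tells all that it offers.
- The arm moves only by the tool move_arm, never from a script. Its argument "motion" is a list of rows, each an object with "delta_pos": the shift along the tool's x, y, z in mm, a list of three; "rot": the turn, a rotation vector about the tool's x, y, z in degrees, a list of three; "jaw": the closure, from 0 (fully open) to 1 (shut). A call has 1 to 5 rows; each row shifts and turns the commanded pose from where the row before left it, along the tool's axes as they then stand; what a row does not reach is not made up. A row lasts 1/10 s, in which the tool goes at most 50 mm and 8.59 degrees, less where a joint would pass 70% of its speed; a pose out of reach is approached as far as the arm can. A call is refused whole if a number of a shift passes 50 or a number of a turn 8.59, either way. A call with a gripper value outside its range is refused whole. The fingers move at their own pace and stop on an object; "newtons" is the grip in N (left out, the last holds). Time passes only in rows, so rows that do not move let the fingers close. It gives the time, the measured TCP pose, the force and the opening at its end, in the units of the state.
- bot.observe(): the state, without advancing time (a new reading comes with each control period).
- viewer.snapshot(name): name is "scene" or "top" or "wrist"; returns a dict with "pixels" (480x640x3 uint8, red, green, blue), "K" (3x3 intrinsics, pixels), "rvec" (rotation vector, rad) and "tvec" (3), from world to camera coordinates, as OpenCV has them. Camera axes: x right, y down, z forward; pixel columns grow to the right and rows downward; lengths in m; the calibration is good to about 2 mm. A picture is of the moment at which its call begins. There is no depth.
- bot.sign_off(): hands the job in, once; it reports no verdict.
Trained networks look in the newest picture that a camera, given by its name, has taken for a name from the list of things; names that differ only in an ending like _2 or _b are one class to them, and where a whole thing is asked for, a point or a joint stands for the part that bears it (a point fixed in the world has none). Each returns a list of dicts, best first, with "score" (0 to 1); they miss things now and then, are a little off and sometimes report something else, mostly with a low value. They report only what shows in the picture. A call takes as long as a camera call.
- spotter.find_in(name, camera): "centre" ([column, row] as shares, 0 to 1, of the picture: columns of its width, rows of its height, amid what is visible of it).
- spotter.pinpoint(name, camera): "centre" ([column, row] as shares, 0 to 1, of the picture: columns of its width, rows of its height: a listed point, or the origin of a listed thing).
The state is a dict: "t": time; "qpos": joint angles; "dq": joint speeds; "tau": joint torques, N m; "tool_pos": TCP position; "tool_rot": TCP orientation; "ft_force": force on the tool from outside, world axes, zero at the start; "torque": the same for the moment, N m; "opening": finger opening in m.
Only numpy, scipy, OpenCV 4.12 (cv2) and the standard library are available. Lean on these libraries where they do the work, as an engineer would, in place of code of your own. Each camera call takes 0.05 s, during which the arm holds its last target. There are 200 camera calls.

## Working session

There is one attempt and no reset: what is moved stays moved. The work goes in short steps, Python scripts to look and compute and a tool call to move; the robot and the scene stay as the last step left them, time stands still between calls to the robot, and variables do not carry over. Pictures are saved under pics/ and viewed, about 8 in all and at most 12, crops included, and the job is handed in when it is done.

Besides the shell and the picture viewer there is one more tool, called after "Emit:" as a command line: name --argument value ..., lists and objects as JSON in quotes. move_arm: Moves the arm, as the interface text tells. Its arguments: {"type":"object","properties":{"motion":{"type":"array"},"newtons":{"type":"number"}},"required":["motion"]}

```bash
mkdir -p pics
cat > h.py <<'E'
import numpy as np, cv2
from station import bot, viewer, spotter
def pix(s,p):
    q,_=cv2.projectPoints(np.array(p,float).reshape(-1,3),s["rvec"],s["tvec"],s["K"],None); return q.reshape(-1,2)
def ray(s,c):
    R=cv2.Rodrigues(np.array(s["rvec"]))[0]; d=R.T@np.linalg.inv(s["K"])@np.array([c[0]*640,c[1]*480,1.]); return -R.T@np.array(s["tvec"]).ravel(), d
def atz(s,c,z):
    o,d=ray(s,c); return o+d*(z-o[2])/d[2]
def save(s,n): cv2.imwrite("pics/"+n,s["pixels"][:,:,::-1])
Z=dict(press=0,press_head=.114,window_left=.103,window_right=.103,clamp_lever_top=.095,ram_lever_top=.095,gauge=0,cap_a=0,glue_tin=0)
E
cat > look.py <<'E'
from h import *
import sys
for cam in sys.argv[1].split(","):
    s=viewer.snapshot(cam); save(s,f"{cam}_{sys.argv[2]}.png")
    print(cam)
    for n in Z:
        for r in spotter.pinpoint(n,cam)[:2]:
            print(n,round(r["score"],2),(np.array(r["centre"])*[640,480]).round(),atz(s,r["centre"],Z[n]).round(4))
o=bot.observe(); print(o["t"],o["tool_pos"],o["tool_rot"],o["ft_force"],o["opening"],bot.hold_point_z)
E
python3 look.py top,scene 0
python3 -c "
import cv2,numpy as np
cv2.imwrite('pics/b.png',cv2.resize(np.vstack([cv2.imread('pics/top_0.png'),cv2.imread('pics/scene_0.png')]),(450,600*1)) if 0 else cv2.imread('pics/top_0.png'))"
```

```text
top
press 0.55 [318. 262.] [ 0.5201 -0.0056  0.    ]
press_head 0.95 [311. 200.] [0.6524 0.0155 0.114 ]
window_left 0.79 [290. 265.] [0.5023 0.0604 0.103 ]
window_right 0.85 [351. 253.] [ 0.5336 -0.0791  0.103 ]
window_right 0.44 [292. 263.] [0.5075 0.0548 0.103 ]
clamp_lever_top 0.71 [295. 267.] [0.5003 0.0495 0.095 ]
clamp_lever_top 0.45 [241. 291.] [0.4418 0.1701 0.095 ]
ram_lever_top 0.47 [345. 255.] [ 0.5292 -0.065   0.095 ]
gauge 0.64 [237. 294.] [0.4376 0.1903 0.    ]
gauge 0.28 [287. 267.] [0.5063 0.0716 0.    ]
cap_a 0.63 [367. 215.] [ 0.6424 -0.1238  0.    ]
cap_a 0.5 [396. 255.] [ 0.542  -0.1986  0.    ]
glue_tin 0.76 [259. 216.] [0.6323 0.1448 0.    ]
scene
press 0.61 [310. 289.] [ 0.5216 -0.0022  0.    ]
press_head 0.84 [359. 219.] [0.6502 0.0105 0.114 ]
window_left 0.72 [281. 232.] [0.5027 0.069  0.103 ]
window_left 0.64 [280. 240.] [0.484 0.039 0.103]
window_right 0.6 [334. 256.] [ 0.5296 -0.075   0.103 ]
clamp_lever_top 0.82 [280. 236.] [0.4998 0.0685 0.095 ]
ram_lever_top 0.65 [332. 251.] [ 0.5457 -0.047   0.095 ]
gauge 0.67 [227. 264.] [0.4308 0.1939 0.    ]
cap_a 0.59 [402. 297.] [ 0.6511 -0.1269  0.    ]
1.0 [0.3249565  0.64809096 0.23128895] [[ 4.48222279e-01  8.93922137e-01  3.60016317e-05]
 [ 8.93922138e-01 -4.48222279e-01 -7.17095231e-07]
 [ 1.54957061e-05  3.25040736e-05 -9.99999999e-01]] [-0.15550664  0.22644087  0.26283827] 0.08524632704716777 0.0187
```

View pics/top_0.png

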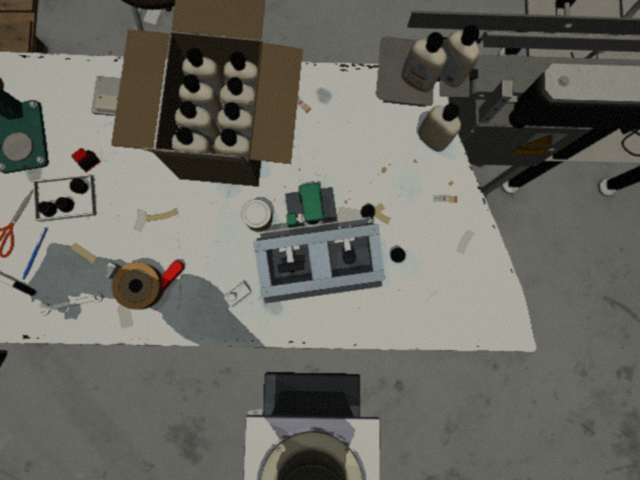

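View pics/scene_0.png

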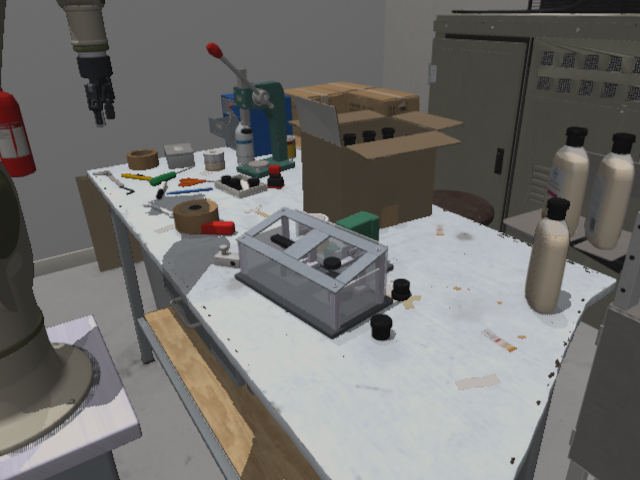

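The cross-bar is under the left window (about 290,262 in top view) and the round pad under the right (about 347,252). The press yaw is about 11–12°. I'll turn, shut the jaws and move over the press.

Emit:
move_arm --motion '[{"delta_pos": [0, 0, 0], "rot": [0, 0, -7.6], "jaw": 1}, {"delta_pos": [0, 0, 0], "rot": [0, 0, -7.6], "jaw": 1}, {"delta_pos": [0, 0, 0], "rot": [0, 0, -7.6], "jaw": 1}, {"delta_pos": [0, 0, 0], "rot": [0, 0, -7.6], "jaw": 1}, {"delta_pos": [0, 0, 0], "rot": [0, 0, -7.6], "jaw": 1}]'

```text
t: 1.5
tool_pos: [0.325, 0.6481, 0.2313]
tool_rot: [[-0.202, 0.979, 0.0], [0.979, 0.202, -0.0], [-0.0, 0.0, -1.0]]
ft_force: [0.7, 0.1, -0.3]
opening: 0.0121
```

Emit:
move_arm --motion '[{"delta_pos": [-40, 4, 0], "rot": [0, 0, 0], "jaw": 1}, {"delta_pos": [-40, 4, 0], "rot": [0, 0, 0], "jaw": 1}, {"delta_pos": [-40, 4, 0], "rot": [0, 0, 0], "jaw": 1}, {"delta_pos": [-40, 4, 0], "rot": [0, 0, 0], "jaw": 1}, {"delta_pos": [-40, 4, 0], "rot": [0, 0, 0], "jaw": 1}]'

```text
t: 2.0
tool_pos: [0.3844, 0.4544, 0.2314]
tool_rot: [[-0.197, 0.98, 0.0], [0.98, 0.197, 0.0], [0.0, 0.0, -1.0]]
ft_force: [0.6, 1.1, -0.0]
opening: -0.0
```

Emit:
move_arm --motion '[{"delta_pos": [-40, 4, 0], "rot": [0, 0, 0], "jaw": 1}, {"delta_pos": [-40, 4, 0], "rot": [0, 0, 0], "jaw": 1}, {"delta_pos": [-40, 4, 0], "rot": [0, 0, 0], "jaw": 1}, {"delta_pos": [-40, 4, 0], "rot": [0, 0, 0], "jaw": 1}, {"delta_pos": [-40, 4, 0], "rot": [0, 0, 0], "jaw": 1}]'

```text
t: 2.5
tool_pos: [0.4435, 0.2623, 0.2315]
tool_rot: [[-0.197, 0.98, 0.001], [0.98, 0.197, 0.0], [0.0, 0.001, -1.0]]
ft_force: [0.2, 0.0, 0.9]
opening: 0.0002
```

Emit:
move_arm --motion '[{"delta_pos": [-40, 4, 0], "rot": [0, 0, 0], "jaw": 1}, {"delta_pos": [-40, 4, 0], "rot": [0, 0, 0], "jaw": 1}, {"delta_pos": [-40, 4, 0], "rot": [0, 0, 0], "jaw": 1}, {"delta_pos": [-30, 4, 0], "rot": [0, 0, 0], "jaw": 1}, {"delta_pos": [0, 0, 0], "rot": [0, 0, 0], "jaw": 1}]'

```text
t: 3.0
tool_pos: [0.4895, 0.1154, 0.2314]
tool_rot: [[-0.191, 0.982, 0.001], [0.982, 0.191, -0.002], [-0.002, 0.0, -1.0]]
ft_force: [-0.8, 0.9, 0.7]
opening: 0.0002
```

```bash
python3 look.py wrist 1
```

```text
wrist
press 0.88 [185. 206.] [ 0.5149 -0.0077  0.    ]
window_left 0.68 [240. 241.] [0.5059 0.0631 0.103 ]
window_right 0.63 [ 40. 234.] [ 0.5278 -0.0755  0.103 ]
clamp_lever_top 0.7 [241. 232.] [0.5022 0.0622 0.095 ]
ram_lever_top 0.88 [ 51. 232.] [ 0.5281 -0.0725  0.095 ]
gauge 0.82 [410. 167.] [0.4392 0.1927 0.    ]
gauge 0.22 [ 47. 230.] [ 0.5642 -0.1355  0.    ]
3.5 [0.48814114 0.12059931 0.23129082] [[-1.98389267e-01  9.80123308e-01  2.14811597e-05]
 [ 9.80123304e-01  1.98389265e-01  8.79275654e-05]
 [ 8.19182248e-05  3.84980705e-05 -9.99999996e-01]] [ 0.17273364  0.50687835 -0.73965852] -0.00038009361153473493 0.0187
```

View pics/wrist_1.png

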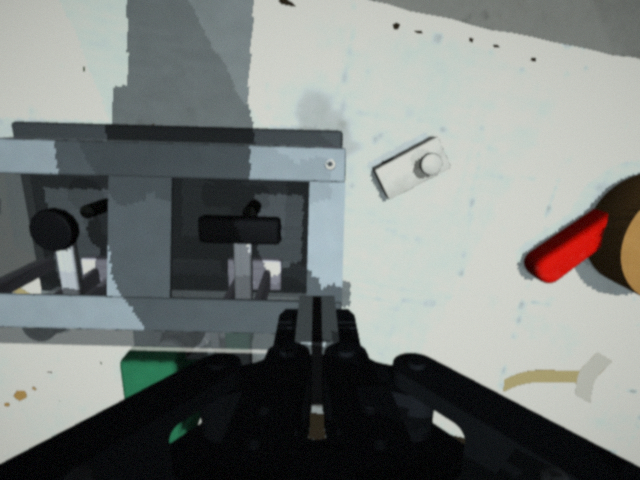

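The wrist view shows the bar centred near (240,228), and its window spans columns 172–307 and rows 179–298. The tool is aligned with the press. Next I'll go over the bar and descend to just above the guard.

Emit:
move_arm --motion '[{"delta_pos": [-30, 1, 0], "rot": [0, 0, 0], "jaw": 1}, {"delta_pos": [-29, 0, 0], "rot": [0, 0, 0], "jaw": 1}, {"delta_pos": [0, 0, 40], "rot": [0, 0, 0], "jaw": 1}, {"delta_pos": [0, 0, 40], "rot": [0, 0, 0], "jaw": 1}, {"delta_pos": [0, 0, 15], "rot": [0, 0, 0], "jaw": 1}]'

```text
t: 4.0
tool_pos: [0.4996, 0.062, 0.1336]
tool_rot: [[-0.197, 0.98, -0.003], [0.98, 0.197, -0.001], [0.0, -0.003, -1.0]]
ft_force: [-0.1, 0.2, 0.9]
opening: -0.0002
```

```bash
python3 look.py wrist,top 2
```

```text
wrist
press 0.92 [218. 239.] [ 0.5193 -0.0063  0.    ]
press 0.48 [518. 181.] [0.4376 0.1907 0.    ]
window_right 0.74 [ 16. 288.] [ 0.5284 -0.0753  0.103 ]
window_right 0.53 [ 29. 282.] [ 0.5238 -0.0695  0.103 ]
clamp_lever_top 0.65 [314. 284.] [0.5018 0.061  0.095 ]
clamp_lever_top 0.6 [518. 184.] [0.4359 0.142  0.095 ]
ram_lever_top 0.92 [ 30. 280.] [ 0.527  -0.0741  0.095 ]
ram_lever_top 0.36 [ 17. 286.] [ 0.5314 -0.0804  0.095 ]
gauge 0.73 [515. 182.] [0.4387 0.1895 0.    ]
top
press 0.87 [317. 264.] [ 0.5154 -0.0036  0.    ]
press_head 0.83 [310. 199.] [0.6556 0.0183 0.114 ]
window_right 0.83 [350. 253.] [ 0.5348 -0.0758  0.103 ]
window_right 0.24 [238. 291.] [0.4421 0.1746 0.103 ]
ram_lever_top 0.72 [346. 259.] [ 0.5215 -0.0685  0.095 ]
gauge 0.64 [239. 292.] [0.4422 0.1861 0.    ]
cap_a 0.59 [368. 213.] [ 0.6463 -0.1275  0.    ]
cap_a 0.29 [260. 213.] [0.6389 0.1437 0.    ]
glue_tin 0.68 [261. 220.] [ 0.6233  0.1404 -0.    ]
5.0 [0.50093054 0.06225    0.13628117] [[-1.97104183e-01  9.80382548e-01 -1.26911398e-05]
 [ 9.80382548e-01  1.97104182e-01 -3.83689355e-05]
 [-3.51147581e-05 -2.00048496e-05 -9.99999999e-01]] [ 1.10213077  0.05258469 -0.177236  ] 8.512446568953563e-05 0.0187
```

View pics/wrist_2.png

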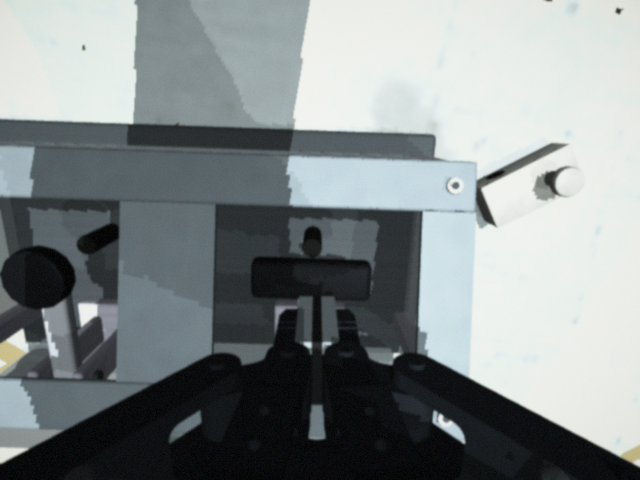

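The bar is centred at about (311,278), straight below the closed fingertips. The window spans columns 215–418, so there is about 30 mm clear on each side. Descending.

Emit:
move_arm --motion '[{"delta_pos": [0, 0, 18], "rot": [0, 0, 0], "jaw": 1}, {"delta_pos": [0, 0, 15], "rot": [0, 0, 0], "jaw": 1}, {"delta_pos": [0, 0, 5], "rot": [0, 0, 0], "jaw": 1}, {"delta_pos": [0, 0, 5], "rot": [0, 0, 0], "jaw": 1}, {"delta_pos": [0, 0, 0], "rot": [0, 0, 0], "jaw": 1}]'

```text
t: 5.5
tool_pos: [0.5008, 0.0623, 0.0931]
tool_rot: [[-0.197, 0.98, -0.0], [0.98, 0.197, -0.0], [-0.0, -0.001, -1.0]]
ft_force: [-0.1, 0.1, -0.2]
opening: -0.0001
```

Emit:
move_arm --motion '[{"delta_pos": [0, 0, 5], "rot": [0, 0, 0], "jaw": 1}, {"delta_pos": [0, 0, 5], "rot": [0, 0, 0], "jaw": 1}, {"delta_pos": [0, 0, 5], "rot": [0, 0, 0], "jaw": 1}, {"delta_pos": [0, 0, 4], "rot": [0, 0, 0], "jaw": 1}, {"delta_pos": [0, 0, 0], "rot": [0, 0, 0], "jaw": 1}]'

```text
t: 6.0
tool_pos: [0.5, 0.0621, 0.0743]
tool_rot: [[-0.197, 0.98, -0.002], [0.98, 0.197, -0.0], [-0.0, -0.002, -1.0]]
ft_force: [-1.7, 0.7, 0.9]
opening: -0.0002
```

Emit:
move_arm --motion '[{"delta_pos": [0, 0, 2], "rot": [0, 0, 0], "jaw": 1}, {"delta_pos": [0, 0, 1], "rot": [0, 0, 0], "jaw": 1}, {"delta_pos": [0, 0, 0], "rot": [0, 0, 0], "jaw": 1}]'

```text
t: 6.3
tool_pos: [0.5003, 0.0621, 0.0731]
tool_rot: [[-0.197, 0.98, 0.0], [0.98, 0.197, -0.0], [-0.001, 0.0, -1.0]]
ft_force: [-8.4, -0.5, 28.8]
opening: 0.0004
```

```bash
python3 look.py wrist,scene 3; python3 -c "
import cv2,numpy as np
a=cv2.imread('pics/wrist_3.png')[180:400,120:520];b=cv2.imread('pics/scene_3.png')[180:340,210:430]
cv2.imwrite('pics/c3.png',np.vstack([cv2.resize(a,(500,275)),cv2.resize(b,(500,320),interpolation=cv2.INTER_CUBIC)[:320]]))"
```

```text
wrist
press 0.9 [197. 265.] [ 0.5183 -0.004   0.    ]
clamp_lever_top 0.75 [312. 316.] [0.4896 0.0584 0.095 ]
gauge 0.6 [571. 198.] [0.4395 0.191  0.    ]
scene
press 0.81 [307. 292.] [ 0.5126 -0.0077  0.    ]
press_head 0.69 [361. 219.] [0.6536 0.0074 0.114 ]
window_left 0.66 [284. 230.] [0.5124 0.0735 0.103 ]
window_right 0.83 [336. 256.] [ 0.5326 -0.0772  0.103 ]
window_right 0.72 [332. 260.] [ 0.5181 -0.0859  0.103 ]
clamp_lever_top 0.4 [278. 248.] [0.4712 0.0229 0.095 ]
ram_lever_top 0.84 [336. 259.] [ 0.5341 -0.0755  0.095 ]
gauge 0.71 [229. 265.] [0.4321 0.1862 0.    ]
cap_a 0.76 [381. 334.] [ 0.5439 -0.1936  0.    ]
cap_a 0.64 [403. 296.] [ 0.6542 -0.1243  0.    ]
7.3 [0.50028305 0.06208444 0.07313123] [[-1.97103850e-01  9.80382565e-01  3.13208953e-04]
 [ 9.80382516e-01  1.97103963e-01 -3.86619101e-04]
 [-4.40769352e-04  2.30860468e-04 -9.99999876e-01]] [-9.09000961 -0.87769414 28.41699844] 0.00018299151707505906 0.0187
```

View pics/c3.png

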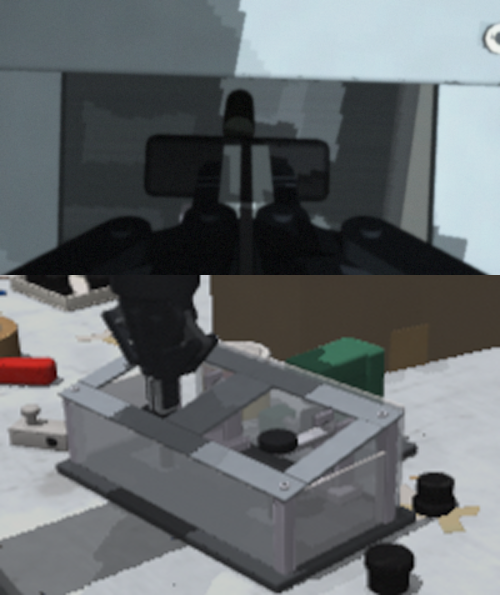

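The force rose sharply to 28 N at z = 73 mm, so the lever is on its stop. I'll go up and check that it stays down.

Emit:
move_arm --motion '[{"delta_pos": [0, 0, -10], "rot": [0, 0, 0], "jaw": 1}, {"delta_pos": [0, 0, -20], "rot": [0, 0, 0], "jaw": 1}, {"delta_pos": [0, 0, -30], "rot": [0, 0, 0], "jaw": 1}, {"delta_pos": [0, 0, -20], "rot": [0, 0, 0], "jaw": 1}, {"delta_pos": [0, 0, -10], "rot": [0, 0, 0], "jaw": 1}]'

```text
t: 7.8
tool_pos: [0.5021, 0.0624, 0.1634]
tool_rot: [[-0.197, 0.98, 0.004], [0.98, 0.197, 0.001], [-0.0, 0.004, -1.0]]
ft_force: [0.9, 1.0, -0.2]
opening: 0.0002
```

Emit:
move_arm --motion '[{"delta_pos": [-30, 0, 0], "rot": [0, 0, 0], "jaw": 1}, {"delta_pos": [-40, 0, 0], "rot": [0, 0, 0], "jaw": 1}, {"delta_pos": [-40, 0, 0], "rot": [0, 0, 0], "jaw": 1}, {"delta_pos": [-28, 0, 0], "rot": [0, 0, 0], "jaw": 1}, {"delta_pos": [0, 0, 0], "rot": [0, 0, 0], "jaw": 1}]'

```text
t: 8.3
tool_pos: [0.5286, -0.0776, 0.161]
tool_rot: [[-0.191, 0.982, 0.001], [0.982, 0.191, -0.002], [-0.002, 0.0, -1.0]]
ft_force: [-0.1, 0.6, -0.4]
opening: 0.0
```

```bash
python3 look.py wrist 4
```

```text
wrist
press 0.8 [407. 223.] [ 0.5164 -0.0084  0.    ]
window_left 0.67 [583. 275.] [0.506  0.0628 0.103 ]
window_right 0.75 [585. 276.] [0.5069 0.0642 0.103 ]
clamp_lever_top 0.56 [549. 247.] [0.4964 0.0449 0.095 ]
clamp_lever_top 0.38 [408. 224.] [ 0.4983 -0.0337  0.095 ]
ram_lever_top 0.77 [324. 260.] [ 0.5271 -0.0741  0.095 ]
cap_a 0.82 [162. 212.] [ 0.544  -0.1964  0.    ]
cap_a 0.4 [238. 346.] [ 0.649  -0.1235  0.    ]
8.8 [ 0.52814298 -0.07226045  0.16134477] [[-1.98412363e-01  9.80118630e-01  7.73050248e-05]
 [ 9.80118631e-01  1.98412358e-01  7.62731116e-05]
 [ 5.94184254e-05  9.09016234e-05 -9.99999994e-01]] [-0.28491869  0.04517339 -1.2478765 ] -6.497200553860897e-05 0.0187
```

View pics/wrist_4.png

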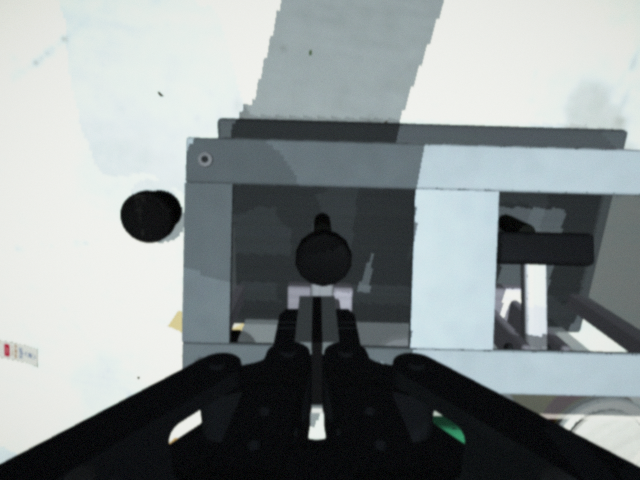

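The pad is at about (323,258), straight under the fingertips. The bar is at about (546,249) in the left window, so I'll check its height from that.

Run:
```python
from h import *
s=viewer.snapshot("wrist")
for z in(.095,.083,.071): print(z,pix(s,[.502,.062,z]),pix(s,[.5275,-.0735,z]))
```

```text
0.095 [[564.20500157 262.84606427]] [[314.65460363 259.55929407]]
0.083 [[551.93353936 256.05627507]] [[314.74619574 252.91657009]]
0.071 [[540.82055305 249.90746957]] [[314.82912159 246.90236731]]
```

The bar matches the fully-down prediction (541,250). Now I'll press the pad.

Emit:
move_arm --motion '[{"delta_pos": [2, 0, 25], "rot": [0, 0, 0], "jaw": 1}, {"delta_pos": [0, 0, 20], "rot": [0, 0, 0], "jaw": 1}, {"delta_pos": [0, 0, 15], "rot": [0, 0, 0], "jaw": 1}, {"delta_pos": [0, 0, 6], "rot": [0, 0, 0], "jaw": 1}, {"delta_pos": [0, 0, 5], "rot": [0, 0, 0], "jaw": 1}]'

```text
t: 9.35
tool_pos: [0.5266, -0.071, 0.09]
tool_rot: [[-0.197, 0.98, -0.002], [0.98, 0.197, -0.0], [0.0, -0.002, -1.0]]
ft_force: [-4.3, -1.0, 4.4]
opening: -0.0002
```

Emit:
move_arm --motion '[{"delta_pos": [0, 0, 5], "rot": [0, 0, 0], "jaw": 1}, {"delta_pos": [0, 0, 5], "rot": [0, 0, 0], "jaw": 1}, {"delta_pos": [0, 0, 5], "rot": [0, 0, 0], "jaw": 1}, {"delta_pos": [0, 0, 4], "rot": [0, 0, 0], "jaw": 1}, {"delta_pos": [0, 0, 0], "rot": [0, 0, 0], "jaw": 1}]'

```text
t: 9.85
tool_pos: [0.5263, -0.0712, 0.0734]
tool_rot: [[-0.197, 0.98, -0.001], [0.98, 0.197, -0.001], [-0.001, -0.002, -1.0]]
ft_force: [-11.9, 0.3, 32.6]
opening: 0.0
```

It's on the stop (33 N against the 8 N spring, at the same height as the clamp). Holding for over 2 s.

Emit:
move_arm --motion '[{"delta_pos": [0, 0, 0], "rot": [0, 0, 0], "jaw": 1}, {"delta_pos": [0, 0, 0], "rot": [0, 0, 0], "jaw": 1}, {"delta_pos": [0, 0, 0], "rot": [0, 0, 0], "jaw": 1}, {"delta_pos": [0, 0, 0], "rot": [0, 0, 0], "jaw": 1}, {"delta_pos": [0, 0, 0], "rot": [0, 0, 0], "jaw": 1}]'

```text
t: 10.35
tool_pos: [0.5263, -0.0712, 0.0735]
tool_rot: [[-0.197, 0.98, -0.001], [0.98, 0.197, -0.001], [-0.001, -0.001, -1.0]]
ft_force: [-10.8, 0.6, 29.3]
opening: -0.0001
```

Emit:
move_arm --motion '[{"delta_pos": [0, 0, 0], "rot": [0, 0, 0], "jaw": 1}, {"delta_pos": [0, 0, 0], "rot": [0, 0, 0], "jaw": 1}, {"delta_pos": [0, 0, 0], "rot": [0, 0, 0], "jaw": 1}, {"delta_pos": [0, 0, 0], "rot": [0, 0, 0], "jaw": 1}, {"delta_pos": [0, 0, 0], "rot": [0, 0, 0], "jaw": 1}]'

```text
t: 10.85
tool_pos: [0.5263, -0.0712, 0.0735]
tool_rot: [[-0.197, 0.98, -0.001], [0.98, 0.197, -0.001], [-0.001, -0.001, -1.0]]
ft_force: [-10.9, 0.6, 30.0]
opening: 0.0002
```

Emit:
move_arm --motion '[{"delta_pos": [0, 0, 0], "rot": [0, 0, 0], "jaw": 1}, {"delta_pos": [0, 0, 0], "rot": [0, 0, 0], "jaw": 1}, {"delta_pos": [0, 0, 0], "rot": [0, 0, 0], "jaw": 1}, {"delta_pos": [0, 0, 0], "rot": [0, 0, 0], "jaw": 1}, {"delta_pos": [0, 0, 0], "rot": [0, 0, 0], "jaw": 1}]'

```text
t: 11.35
tool_pos: [0.5263, -0.0712, 0.0735]
tool_rot: [[-0.197, 0.98, -0.001], [0.98, 0.197, -0.001], [-0.001, -0.001, -1.0]]
ft_force: [-11.1, 1.8, 29.5]
opening: -0.0
```

Emit:
move_arm --motion '[{"delta_pos": [0, 0, 0], "rot": [0, 0, 0], "jaw": 1}, {"delta_pos": [0, 0, 0], "rot": [0, 0, 0], "jaw": 1}, {"delta_pos": [0, 0, 0], "rot": [0, 0, 0], "jaw": 1}, {"delta_pos": [0, 0, 0], "rot": [0, 0, 0], "jaw": 1}, {"delta_pos": [0, 0, 0], "rot": [0, 0, 0], "jaw": 1}]'

```text
t: 11.85
tool_pos: [0.5263, -0.0712, 0.0735]
tool_rot: [[-0.197, 0.98, -0.001], [0.98, 0.197, -0.001], [-0.001, -0.001, -1.0]]
ft_force: [-11.1, 1.9, 29.1]
opening: 0.0002
```

```bash
python3 look.py wrist 5|tail -4; python3 -c "
import cv2
cv2.imwrite('pics/c5.png',cv2.imread('pics/wrist_5.png')[150:420,150:640])"
```

```text
glue_tin 0.71 [310. 311.] [ 0.5601 -0.0685  0.    ]
12.35 [ 0.52630677 -0.07121247  0.07348971] [[-1.96952649e-01  9.80412429e-01 -1.05994768e-03]
 [ 9.80412855e-01  1.96951912e-01 -7.60702293e-04]
 [-5.37043260e-04 -1.18900866e-03 -9.99999149e-01]] [-10.9423802    1.05824802  29.46427946] 0.00017438971410440858 0.0187
```

View pics/c5.png

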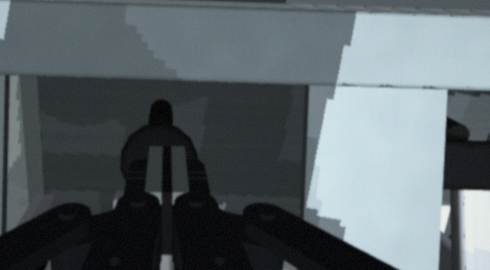

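The fingertips rest on the pad (about 315,300 in the full picture), well inside the window. It has been held for 2.5 s. Releasing slowly, straight up.

Emit:
move_arm --motion '[{"delta_pos": [0, 0, -5], "rot": [0, 0, 0], "jaw": 1}, {"delta_pos": [0, 0, -10], "rot": [0, 0, 0], "jaw": 1}, {"delta_pos": [0, 0, -10], "rot": [0, 0, 0], "jaw": 1}, {"delta_pos": [0, 0, -15], "rot": [0, 0, 0], "jaw": 1}, {"delta_pos": [0, 0, -20], "rot": [0, 0, 0], "jaw": 1}]'

```text
t: 12.85
tool_pos: [0.5282, -0.071, 0.1321]
tool_rot: [[-0.197, 0.98, 0.001], [0.98, 0.197, 0.0], [-0.0, 0.001, -1.0]]
ft_force: [1.1, -0.1, 0.2]
opening: 0.0001
```

Emit:
move_arm --motion '[{"delta_pos": [0, 0, -31], "rot": [0, 0, 0], "jaw": 1}, {"delta_pos": [0, 0, -20], "rot": [0, 0, 0], "jaw": 1}, {"delta_pos": [20, 0, -20], "rot": [0, 0, 0], "jaw": 1}, {"delta_pos": [40, 0, 0], "rot": [0, 0, 0], "jaw": 1}, {"delta_pos": [0, 0, 0], "rot": [0, 0, 0], "jaw": 1}]'

```text
t: 13.35
tool_pos: [0.5163, -0.0075, 0.2039]
tool_rot: [[-0.203, 0.979, 0.003], [0.979, 0.202, 0.002], [0.002, 0.004, -1.0]]
ft_force: [-0.5, 0.1, 0.5]
opening: 0.0001
```

```bash
python3 look.py wrist,scene 6
python3 - <<'E'
from h import *
s=viewer.snapshot("wrist")
for z in(.095,.083,.071): print(z,pix(s,[.502,.062,z]),pix(s,[.5275,-.0735,z]))
E
```

```text
wrist
press 0.72 [318. 209.] [ 0.5154 -0.0058  0.    ]
window_left 0.68 [431. 250.] [0.5063 0.065  0.103 ]
window_right 0.29 [428. 248.] [0.5055 0.0633 0.103 ]
clamp_lever_top 0.97 [414. 231.] [0.4982 0.0536 0.095 ]
ram_lever_top 0.97 [212. 237.] [ 0.5287 -0.0744  0.095 ]
gauge 0.59 [561. 172.] [0.4413 0.1913 0.    ]
gauge 0.22 [317. 210.] [ 0.5161 -0.0071  0.    ]
cap_a 0.6 [ 99. 199.] [ 0.5452 -0.1955  0.    ]
scene
press 0.82 [307. 290.] [ 5.159e-01 -2.000e-04  0.000e+00]
press_head 0.62 [356. 220.] [0.6431 0.0112 0.114 ]
press_head 0.5 [333. 257.] [ 0.5147 -0.0951  0.114 ]
window_left 0.75 [282. 231.] [0.5057 0.0713 0.103 ]
window_right 0.69 [332. 257.] [ 0.5245 -0.0775  0.103 ]
clamp_lever_top 0.57 [281. 247.] [0.4765 0.0238 0.095 ]
gauge 0.78 [227. 266.] [0.4263 0.1832 0.    ]
cap_a 0.97 [379. 333.] [ 0.5422 -0.1915  0.    ]
cap_a 0.95 [401. 295.] [ 0.6531 -0.1218  0.    ]
14.35 [ 0.51592495 -0.01221411  0.20231007] [[-1.97226756e-01  9.80357893e-01  8.73371955e-05]
 [ 9.80357896e-01  1.97226760e-01 -3.40346441e-05]
 [-5.05913640e-05  7.89091668e-05 -9.99999996e-01]] [-0.05054417  0.38193304 -0.85594168] -6.357559279495215e-05 0.0187
0.095 [[432.58473949 242.12447041]] [[220.53376772 239.52347029]]
0.083 [[427.66672148 237.19578561]] [[224.60943393 234.69621347]]
0.071 [[423.14858701 232.66785166]] [[228.35312778 230.26214779]]
```

View pics/wrist_6.png

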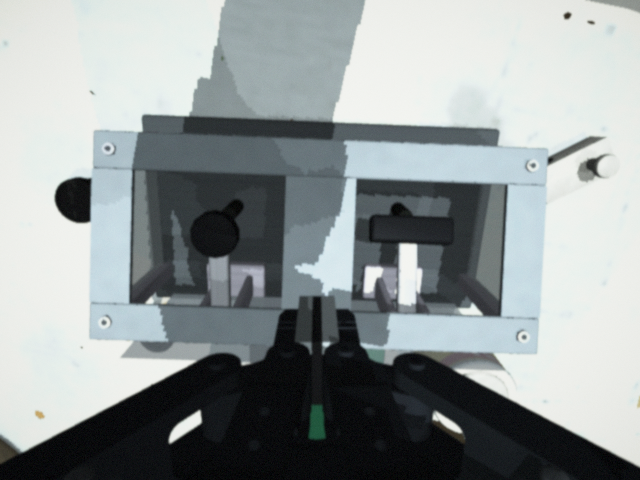

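The pad at (214,234) is back up. The bar at (412,229) is still down, and the loose things have not moved. Handing in.

```bash
python3 -c "
from station import bot
print(bot.sign_off())"
```

```text
the job is handed in; nothing more can be done
None
```

I clamped the cap with the cross-bar lever, then pressed the round-pad lever, held it down for about 2.5 s and let it come back up. I handed the job in at about 14.4 s; no verdict was reported.

- **Cross-bar lever:** I pressed it through the left window until it hit its stop, at about 28 N with the tip 73 mm above the table. Pictures after this press and after the pad's release both put the bar about where it should be when fully down.
- **Round-pad lever:** I pressed it through the right window to the same height at about 30 N, then released it straight up. In the last picture the pad is back where it should be when fully up.
- **Guard and loose things:** The fingertips stayed well inside the windows, and I saw no sign of contact with the guard. The gauge and both caps showed no movement beyond measuring noise of a few millimetres. The glue tin was last measured before the first press, but the arm never went near it.
- **Checks that disagreed:** The networks' position for the lowered bar was off by 1–4 cm, because my code assumed it was still up. I judged the levers by comparing pixels by eye, which is good to a few millimetres and gives no exact joint angles.

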